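# Bolt the watch strongbox for the night

### The job

Lock the strongbox: with one fingertip press down the spring catch bar on its lid and keep it down, and with the other fingertip push the bolt's upright tab until the bolt is fully home in its keeper. Hold the catch down for the whole stroke, then take the hand away so that the catch springs back up and locks the bolt. Nothing is to be gripped or lifted, and the things standing on the lid and the bench stay where they are.

Things in the scene. Friction and masses are not known exactly. Their poses are not given: they have to be found in the camera images.
- strongbox: Low dark grey steel box fixed to the bench, 220 (x) x 300 (y) x 60 mm high. Origin: centre of its underside; the lid's top is 60 mm above it. The bolt slides along its +y axis towards the keeper, a steel bridge (40 x 30 mm, 34 mm tall) on the lid at x = +33, y = +92 mm. Two bridge-shaped bolt guides (34 x 12 mm, 31 mm tall) stand on the lid at x = +33, y = -58 and +56 mm. The catch bar lies along the line x = -33 mm, the bolt along x = +33 mm. The lid is otherwise flat.
- thumb_bar: Flat steel bar on top of the spring catch, 26 (x) x 100 (y, along the bolt's stroke) x 4 mm, axes parallel to the strongbox's. Origin: centre of its top face, 42 mm above the lid when up (34 mm when fully down). It moves straight down when pressed anywhere on it (fingertips may slide along it); it does not move sideways. It stands beside the bolt, 66 mm from the bolt's line.
- catch (a joint): How far the catch bar is pressed down (m): 0 up, 0.008 bottomed. Below 0.004 its tooth blocks the bolt, above 0.005 the bolt is free. Spring: about 2 N to start, about 5 N at the bottom; it springs up by itself. The bolt has rack teeth every 10 mm, so a catch let up part way drops in and stops the bolt again; with the bolt fully home (within 1 mm) the catch springs up and locks it there.
- tab: Upright flat steel tab on the bolt, 30 (x) x 6 (y) x 30 mm high, axes parallel to the strongbox's. Origin: centre of its top edge, 56 mm above the lid. The bolt bar under it (16 mm wide, reaching 70 mm behind and 65 mm ahead of the tab) has its top 26 mm above the lid. At the start it stands level with the middle of the catch bar (within 1 mm), 66 mm to the +x side (strongbox axes). Push it on its -y face, towards +y.
- bolt (a joint): How far the bolt has slid towards the keeper (m): 0 to 0.001 at the start, 0.030 fully home against its stop. It needs about 2 N and stays where it is left.
- loupe: Bystander: black eyeglass loupe, 36 mm across, 32 mm tall, on the lid. Origin: centre of underside.
- pocket_watch: Bystander: steel pocket watch lying on the lid, 48 mm across, 13 mm thick. Origin: centre of underside.
- parts_jar: Bystander: small closed glass jar, 34 mm across, 32 mm tall, on the lid. Origin: centre of underside.
- screwdriver: Bystander: screwdriver, 140 mm, lying on the bench.
- parts_tray: Bystander: grey divided parts tray, 130 x 190 x 25 mm, on the bench. Origin: centre of underside.
- tweezers: Bystander: closed steel tweezers, 120 x 9 x 6 mm, lying on the bench. Origin: centre of underside.
- bell_jar: Bystander: glass dust dome with a knob, 80 mm across, 111 mm tall, on the bench. Origin: centre of underside.

How it is judged:
On the way, in this order (a step that is already met when the one before it is completed fails the run):
1. a fingertip holds the catch bar down while the bolt is still drawn back (value of joint catch above 0.0045 m and contact force between the fingers and thumb_bar above 0.5 N and value of joint bolt below 0.004 m), for 0.1 s.
2. with the catch bar still held down by a finger, another finger has pushed the tab past half of the stroke (value of joint bolt above 0.015 m and value of joint catch above 0.003 m and contact force between the fingers and thumb_bar above 0.3 N and contact force between the fingers and tab above 0.3 N), for 0.05 s.
At the end, for the whole second after the job is handed in: The bolt is within 2.5 mm of fully home and at rest, the catch has sprung up to within 2 mm of its top, and every bystander is within 20 mm of where it stood (value of joint bolt above 0.0275 m and value of joint catch below 0.002 m and velocity of joint bolt below 0.005 m/s and distance of each of loupe, pocket_watch, parts_jar, screwdriver, parts_tray, tweezers, bell_jar from where it was at the start of the episode below 0.02 m); the robot touches nothing.
It fails at once if the catch was let up with the bolt part way (between 6 and 24 mm) (value of joint bolt between 0.006 and 0.024 m and value of joint catch below 0.002 m).
It fails at once if a bystander was pushed more than 20 mm or lifted (distance of any of loupe, pocket_watch, parts_jar, screwdriver, parts_tray, tweezers, bell_jar from where it was at the start of the episode above 0.02 m).
It also fails if it takes over 35 s, if anything falls off the work surface, if the arm or the gripper's body presses on something with over 40 N, if the wrist force passes 120 N, or if a joint passes its speed limit or range.

### The arm

A 6-joint arm with a two-finger parallel gripper is mounted at the origin on the work surface. World frame = base frame: x ahead of the robot, y to its left, z up, the work surface at z = 0. Lengths are in m, angles in rad, forces in N, time in s.
With the tool pointing down it reaches from about 0.3 to 0.775 m from the base axis. Payload 14.6 kg.
Tool frame: the origin (TCP) lies at the very end of the fingers, on their centre line; the grasp point (between the pads) lies 19 mm behind it; z points along the fingers, y is the line along which they close (so a half turn about z gives the same grasp; the last joint's range is limited). The gripper opens to 94 mm and grips with 3 to 60 N. Pads are 16 mm wide; open, the fingers measure 119 mm over their backs; the gripper's body (75 mm by 177 mm) begins 78 mm behind the grasp point.
Start: joints at [1.143, 0.3, 1.521, -0, 1.321, -0.067], TCP at [0.194, 0.515, 0.205] pointing down, gripper open.
Joint ranges: [-3.03, 3.03], [-0.79, 2.21], [0.23, 2.52], [-1.04, 4.18], [0, 3.07], [-2.55, 2.55]. Speed limits (rad/s): [2.22, 2.22, 2.57, 3.14, 3.14, 3.14].

### API

Orientations are given as a rotation vector (axis times angle).
In Python, from plant import get_state, get_image, camera_model, close_job gives the robot as it stands.
- The arm moves only by the shell command python3 -m handwheel 'ROWS' [FORCE]. ROWS is JSON, a list of rows, each an object with "dp": the shift along the tool's x, y, z in units of 6 cm (1.0 is 6 cm), a list of three; "yaw": the turn about the tool's z in units of 5 degrees (1.0 is 5 degrees); "grip": the closure in counts, from 0 (fully open) to 255 (shut). In form: [{"dp": [x, y, z], "yaw": yaw, "grip": grip}, ...]. A call has 1 to 12 rows; each row shifts and turns the commanded pose from where the row before left it, along the tool's axes as they then stand; what a row does not reach is not made up. A row lasts 1/8 s, in which the tool goes at most 62.5 mm and 10.7 degrees, less where a joint would pass 70% of its speed; a pose out of reach is approached as far as the arm can. A call with a number of a shift or a turn outside -1 to 1 is refused whole. A call with a gripper value outside its range is refused whole. The fingers move at their own pace and stop on an object; FORCE is the grip in N (left out, the last holds). Time passes only in rows, so rows that do not move let the fingers close. It gives the time, the measured TCP pose, the force, the opening and the grip force at its end, in the units of the state.
- get_state(): the state, without advancing time (a new reading comes with each control period).
- get_image(name): name is "scene" or "side" or "wrist"; returns (picture, depth): 420x560x3 uint8, red, green, blue; 420x560 float32, m along the optical axis (not along the pixel's ray), 0 where there is no reading.
- camera_model(name): a dict with "fx", "fy", "cx", "cy" (pixels), "extrinsics" (4x4, takes a point from world to camera coordinates); the wrist camera has in their place "tool_from_camera" (4x4, takes a point from camera to tool coordinates, whose origin is the TCP and whose axes are the flange's). Camera axes: x right, y up, looking along -z (the intrinsics and any distortion apply to the point x, -y, -z); pixel columns grow to the right and rows downward; lengths in m; the calibration is good to about 2 mm. A picture is of the moment at which its call begins: read the wrist's pose just before it. camera_model takes no time and is no camera call.
- close_job(): hands the job in; it is judged then, once.
The state is a dict: "t": time; "q": joint angles; "joint_vel": joint speeds; "joint_efforts": joint torques, N m; "ee_pos": TCP position; "ee_rot": TCP orientation; "contact_force": force on the tool from outside, world axes, zero at the start; "wrist_torque": the same for the moment, N m; "width": finger opening in m; "grip_force": force on a finger pad.
Only numpy, scipy, OpenCV 4.12 (cv2) and the standard library are available. Lean on these libraries where they do the work, as an engineer would, in place of code of your own. Each camera call takes 0.05 s, during which the arm holds its last target. There are 200 camera calls.

## Working session

There is one attempt and no reset: what is moved stays moved. The work goes in short steps, Python scripts to look and compute and a shell command to move; the robot and the scene stay as the last step left them, time stands still between calls to the robot, and variables do not carry over. Pictures are saved under pics/ and viewed, at most 10 in all, crops included, and the job is handed in when it is done.

```bash
mkdir -p pics; ls
python3 - <<'E'
from plant import *
import cv2,numpy as np
s=get_state();print({k:np.round(v,3) for k,v in s.items()})
for n in("scene","side"):
    p,d=get_image(n);cv2.imwrite(f"pics/{n}0.png",p[:,:,::-1]);np.save(f"{n}_d.npy",d);np.save(f"{n}_p.npy",p)
    c=camera_model(n);print({k:np.round(v,3).tolist() for k,v in c.items()})
print(camera_model("wrist"))
E
```

```text
pics
{'t': np.float64(0.0), 'q': array([ 1.143,  0.3  ,  1.522,  0.   ,  1.321, -0.067]), 'joint_vel': array([ 0.001,  0.   , -0.001, -0.   ,  0.   , -0.002]), 'joint_efforts': array([ 2.0000e-03, -5.3181e+01, -3.5273e+01,  7.1000e-02,  2.5000e-02,
       -0.0000e+00]), 'ee_pos': array([0.194, 0.514, 0.205]), 'ee_rot': array([-5.64e-01, -3.09e+00,  2.00e-03]), 'contact_force': array([-0.768, -0.359, -0.541]), 'wrist_torque': array([ 0.028, -0.025,  0.024]), 'grip_force': np.float64(0.0), 'width': np.float64(0.094)}
{'fx': 437.86, 'fy': 437.86, 'cx': 275.936, 'cy': 212.497, 'extrinsics': [[0.791, 0.612, 0.007, -0.446], [-0.431, 0.549, 0.716, 0.17], [0.435, -0.569, 0.698, -1.627], [0.0, 0.0, 0.0, 1.0]]}
{'fx': 465.697, 'fy': 465.697, 'cx': 280.065, 'cy': 207.004, 'extrinsics': [[0.999, -0.053, 0.013, -0.556], [0.03, 0.738, 0.674, -0.094], [-0.045, -0.672, 0.739, -1.271], [0.0, 0.0, 0.0, 1.0]]}
{'fx': 367.81171782531703, 'fy': 367.81171782531703, 'cx': 278.6592154431315, 'cy': 206.25899746656322, 'tool_from_camera': array([[ 5.96815006e-05,  9.59364720e-01,  2.82168975e-01,
         8.18610192e-02],
       [ 9.99999997e-01, -7.27625087e-05,  3.58802145e-05,
        -4.36293246e-04],
       [ 5.49535344e-05,  2.82168972e-01, -9.59364721e-01,
        -1.78518139e-01],
       [ 0.00000000e+00,  0.00000000e+00,  0.00000000e+00,
         1.00000000e+00]])}
```

View pics/scene0.png

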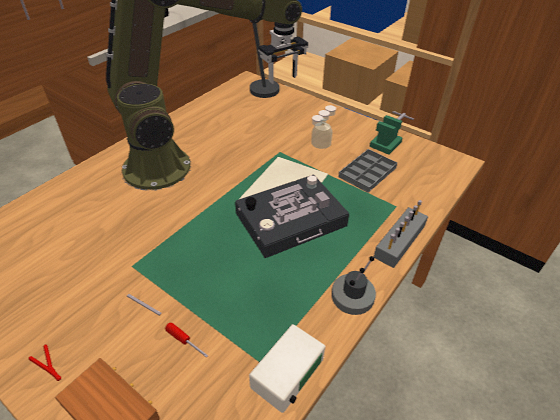

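View pics/side0.png

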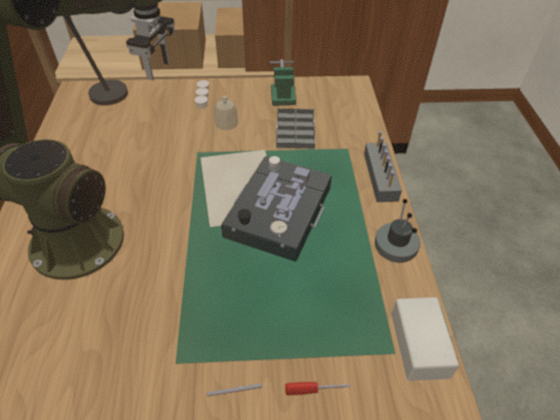

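The strongbox is in the middle of the green mat (side image, about 225–332 × 158–255). The loupe is at (245,216), the watch at (278,228) and the jar at (274,162). The catch bar is at about (265,192) and the bolt at about (292,195). Next I'll get coarse positions from depth.

```bash
cat > h.py <<'E'
import numpy as np,cv2
from plant import *
from scipy.spatial.transform import Rotation as R
def cam2world(n,s=None):
    c=camera_model(n)
    if n!="wrist": return c,np.linalg.inv(c["extrinsics"])
    T=np.eye(4);T[:3,:3]=R.from_rotvec(s["ee_rot"]).as_matrix();T[:3,3]=s["ee_pos"]
    return c,T@c["tool_from_camera"]
def cloud(n,d,s=None):
    c,T=cam2world(n,s);v,u=np.mgrid[:d.shape[0],:d.shape[1]]
    P=np.stack([(u-c["cx"])/c["fx"]*d,-(v-c["cy"])/c["fy"]*d,-d],-1)
    return P@T[:3,:3].T+T[:3,3]
def ray(n,uv,z,s=None):
    c,T=cam2world(n,s);uv=np.atleast_2d(uv).astype(float)
    r=np.c_[(uv[:,0]-c["cx"])/c["fx"],-(uv[:,1]-c["cy"])/c["fy"],-np.ones(len(uv))]@T[:3,:3].T
    return T[:3,3]+r*((z-T[2,3])/r[:,2])[:,None]
E
python3 - <<'E'
from h import *
for n in("side","scene"):
    d=np.load(n+"_d.npy");p=np.load(n+"_p.npy");P=cloud(n,d)
    reg=(P[...,0]>.3)&(P[...,0]<.8)&(P[...,1]>-.3)&(P[...,1]<.35)&(d>0)
    print(n,"hist",np.histogram(P[...,2][reg],np.arange(-.01,.15,.01))[0])
    lid=reg&(abs(P[...,2]-.06)<.006)
    m=(lid|(reg&(P[...,2]>.06)&(P[...,2]<.13))).astype(np.uint8)
    k,l,st,_=cv2.connectedComponentsWithStats(m);i=1+st[1:,4].argmax();q=P[l==i]
    r=cv2.minAreaRect((q[:,:2]*1000).astype(np.float32));print(r,len(q))
    hi=q[(q[:,2]>.095)&(q[:,2]<.107)];print("bar-ish",hi.mean(0),len(hi))
    hi=q[(q[:,2]>.109)];print("tab-ish",hi.mean(0) if len(hi) else 0,len(hi))
E
```

```text
side hist [14013 11876   230   257   296   248  3418  1523   309   377   362   184
    27     0     0]
((557.8096923828125, 84.439453125), (303.2977600097656, 219.16197204589844), 65.04877471923828) 6000
bar-ish [0.53858579 0.09697825 0.10042325] 296
tab-ish [0.58862692 0.07154539 0.11272968] 31
scene hist [ 7955 10318   190   244   278   254  2256  1327   287   339   269   141
    20     0     0]
((555.974609375, 84.77259826660156), (300.7535705566406, 223.2178955078125), 65.11931610107422) 4472
bar-ish [0.53731114 0.09891361 0.10080872] 220
tab-ish [0.58666656 0.0712707  0.11359742] 21
```

Box centre is about (0.557, 0.085), with its +y axis at about 65°. Both views agree, and so do the sizes. I'll move above it and turn the tool so that its y axis lies along the box's x.

```bash
python3 -m handwheel '[{"dp":[-0.3,-0.2,-0.2],"yaw":0,"grip":0},{"dp":[-0.7,-0.4,-0.2],"yaw":0,"grip":0},{"dp":[-0.7,-0.4,-0.2],"yaw":0,"grip":0},{"dp":[-0.7,-0.4,-0.1],"yaw":0,"grip":60},{"dp":[-0.7,-0.4,0],"yaw":0,"grip":90},{"dp":[-0.7,-0.4,0],"yaw":0,"grip":90},{"dp":[-0.7,-0.4,0],"yaw":0,"grip":90},{"dp":[-0.7,-0.4,0],"yaw":0,"grip":90},{"dp":[-0.7,-0.4,0],"yaw":0,"grip":90},{"dp":[-0.7,-0.4,0],"yaw":0,"grip":90},{"dp":[-0.7,-0.4,0],"yaw":0,"grip":90},{"dp":[-0.6,-0.4,0],"yaw":0,"grip":90}]'
python3 -m handwheel '[{"dp":[0,0,0],"yaw":1,"grip":90},{"dp":[0,0,0],"yaw":1,"grip":90},{"dp":[0,0,0],"yaw":1,"grip":90},{"dp":[0,0,0],"yaw":1,"grip":90},{"dp":[0,0,0],"yaw":1,"grip":90},{"dp":[0,0,0],"yaw":1,"grip":90},{"dp":[0,0,0],"yaw":1,"grip":90},{"dp":[0,0,0],"yaw":1,"grip":90},{"dp":[0,0,0],"yaw":1,"grip":90},{"dp":[0,0,0],"yaw":1,"grip":90}]'
python3 -m handwheel '[{"dp":[0,0,0],"yaw":1,"grip":90},{"dp":[0,0,0],"yaw":1,"grip":90},{"dp":[0,0,0],"yaw":1,"grip":90},{"dp":[0,0,0],"yaw":1,"grip":90},{"dp":[0,0,0],"yaw":1,"grip":90},{"dp":[0,0,0],"yaw":1,"grip":90},{"dp":[0,0,0],"yaw":1,"grip":90},{"dp":[0,0,0],"yaw":1,"grip":90},{"dp":[0,0,0],"yaw":0.9,"grip":90},{"dp":[0,0,0],"yaw":0,"grip":90},{"dp":[0,0,0],"yaw":0,"grip":90}]'
cat > look.py <<'E'
from h import *
import sys
s=get_state();p,d=get_image("wrist");cv2.imwrite(f"pics/{sys.argv[1]}.png",p[:,:,::-1])
import pickle;pickle.dump((s,p,d),open(sys.argv[1]+".pkl","wb"))
M=R.from_rotvec(s["ee_rot"]).as_matrix();print(s["ee_pos"],s["width"],"toolx deg",np.degrees(np.arctan2(M[1,0],M[0,0])),"tilt",M[2])
P=cloud("wrist",d,s);reg=(d>0)&(np.hypot(P[...,0]-.557,P[...,1]-.0845)<.2)
z=P[...,2]
for n,a,b in(("lid",.052,.068),("bar",.096,.107),("tab",.110,.122)):
    m=(reg&(z>a)&(z<b)).astype(np.uint8);k,l,st,_=cv2.connectedComponentsWithStats(m)
    for i in range(1,k):
        if st[i,4]>60:
            q=P[l==i];r=cv2.minAreaRect((q[:,:2]*1000).astype(np.float32));print(n,st[i],q.mean(0).round(4),np.round(r[0],1),np.round(r[1],1),round(r[2],1))
E
python3 look.py w1
```

```text
t: 1.6
ee_pos: [0.5408, 0.0864, 0.2482]
ee_rot: [0.565, 3.09, 0.0]
contact_force: [0.1, 0.4, -0.4]
width: 0.0609
grip_force: 0.0
t: 2.85
ee_pos: [0.5399, 0.0879, 0.2482]
ee_rot: [1.821, 2.559, 0.0]
contact_force: [-0.6, -0.7, -0.3]
width: 0.0606
grip_force: 0.0
t: 4.22
ee_pos: [0.5401, 0.0885, 0.2478]
ee_rot: [2.651, 1.686, 0.0]
contact_force: [0.0, 0.8, 0.3]
width: 0.0609
grip_force: 0.0
[0.54008415 0.08850541 0.2478462 ] 0.06094160442998243 toolx deg 64.9070448529919 tilt [ 1.32494430e-04  3.44842639e-04 -9.99999932e-01]
lid [  175    17   238   293 46549] [0.5675 0.1139 0.0595] [554.3  85.1] [301.9 218.6] 65.2
bar [ 242  132   31  107 3051] [0.5264 0.1021 0.1013] [525.4 100.1] [99.1 26. ] 65.2
bar [314 182  33   7  82] [0.5846 0.0763 0.1015] [586.   75.7] [ 3.6 29.5] 72.5
tab [315 186  35   8 270] [0.5855 0.0735 0.1146] [585.3  73.2] [ 6.1 29.5] 65.1
```

View pics/w1.png

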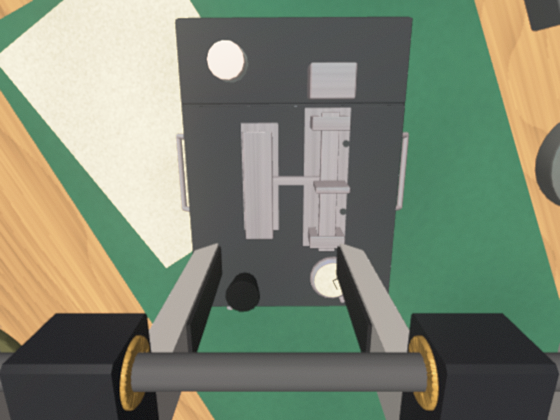

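The wrist view shows the bar at (257,182), the tab at (331,187), the jar at (226,60), the loupe at (243,292) and the watch at (333,278). The measured bar is 99×26 mm at z 0.101 and the tab 6×29.5 mm at z 0.115. They are 65.7 mm apart at 65.1°, which matches the given sizes. The target TCP is 18 mm behind the midpoint.

```bash
python3 -m handwheel '[{"dp":[-0.11,0.12,0],"yaw":0,"grip":110},{"dp":[-0.11,0.12,0.2],"yaw":0,"grip":110},{"dp":[0,0,0.4],"yaw":0,"grip":110},{"dp":[0,0,0.4],"yaw":0,"grip":110},{"dp":[0,0,0.4],"yaw":0,"grip":110},{"dp":[0,0,0.4],"yaw":0,"grip":110},{"dp":[0,0,0.3],"yaw":0,"grip":110},{"dp":[0,0,0.2],"yaw":0,"grip":110},{"dp":[0,0,0],"yaw":0,"grip":110},{"dp":[0,0,0],"yaw":0,"grip":110}]'
python3 look.py w2
```

```text
t: 5.52
ee_pos: [0.548, 0.0708, 0.11]
ee_rot: [2.652, 1.684, 0.001]
contact_force: [0.1, -0.3, 0.1]
width: 0.0536
grip_force: 0.0
[0.54797914 0.07084556 0.11002424] 0.053648266688465424 toolx deg 64.82817035611959 tilt [ 4.28961087e-04  8.00093614e-04 -9.99999588e-01]
lid [   84     0   385   324 71910] [0.5722 0.1243 0.0594] [561.1  99.5] [207.5 217.1] 65.0
lid [  208   215   135   137 11015] [0.5252 0.031  0.0599] [527.   32.2] [106.4  94.9] 65.5
bar [ 186  130   58  176 6819] [0.5316 0.1104 0.1013] [525.4 100.2] [99.7 26.3] 65.3
bar [311 214  58  12 361] [0.5858 0.0759 0.1017] [586.1  75.6] [ 4.8 29.8] 73.6
tab [313 222  60  15 815] [0.5855 0.0738 0.1145] [585.5  73.3] [ 6.5 29.8] 64.8
tab [201 244  28  40 282] [0.5239 0.088  0.1167] [523.5  85.5] [ 9.4 21.1] 8.6
tab [329 244  28  40 275] [0.5777 0.0629 0.1168] [575.6  60.8] [21.   9.1] 31.8
```

View pics/w2.png

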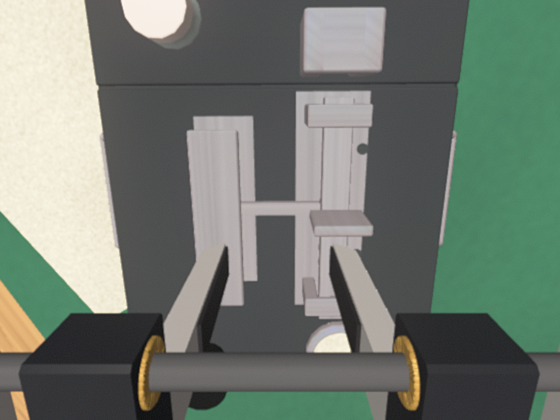

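The fingertips straddle as planned: the tab centre is 18.0 mm ahead of the TCP and 33 mm to the right, and the bar 33 mm to the left. The tab shows at (340,222). Now I'll press the bar down.

```bash
python3 -m handwheel '[{"dp":[0,0,0.06],"yaw":0,"grip":110},{"dp":[0,0,0.05],"yaw":0,"grip":110},{"dp":[0,0,0.05],"yaw":0,"grip":110},{"dp":[0,0,0.04],"yaw":0,"grip":110},{"dp":[0,0,0],"yaw":0,"grip":110},{"dp":[0,0,0],"yaw":0,"grip":110}]'
python3 -m handwheel '[{"dp":[0,0,0.04],"yaw":0,"grip":110},{"dp":[0,0,0],"yaw":0,"grip":110},{"dp":[0,0,0],"yaw":0,"grip":110}]';python3 look.py w3
```

```text
t: 6.32
ee_pos: [0.5477, 0.071, 0.0976]
ee_rot: [2.652, 1.684, 0.0]
contact_force: [-1.2, -0.2, 3.6]
width: 0.0533
grip_force: 1.9
t: 6.7
ee_pos: [0.5477, 0.0709, 0.0951]
ee_rot: [2.652, 1.684, 0.0]
contact_force: [-0.5, 0.3, 5.0]
width: 0.0537
grip_force: 2.4
[0.54765967 0.07094736 0.09510627] 0.05369947780005393 toolx deg 64.82767039841254 tilt [ 2.50733269e-05  4.15348440e-05 -9.99999999e-01]
lid [   71     0   412   352 89904] [0.5661 0.1134 0.0595] [557.5  91.6] [217.3 218.6] 64.8
lid [ 225  392  144   14 1647] [ 0.501  -0.0449  0.0594] [506.5 -47.3] [ 17.3 103.1] 67.9
bar [314 223  63  15 463] [0.5861 0.0757 0.1016] [586.1  75.7] [ 5.3 29.7] 74.0
bar [201 244  28  40 264] [0.5234 0.0883 0.102 ] [523.2  85.4] [ 9.1 21. ] 8.3
bar [329 248  28  36 229] [0.5771 0.0626 0.1025] [575.4  61.2] [20.7  9.3] 29.8
tab [316 233  66  15 937] [0.5857 0.0739 0.1145] [585.6  73.3] [ 6.1 30.2] 65.2
tab [193 255  32  45 424] [0.5228 0.0891 0.1162] [523.1  85.7] [ 9.6 21.3] 10.0
tab [333 255  31  46 424] [0.5783 0.063  0.1162] [575.5  60.9] [21.5  9.6] 30.4
```

The bar is about 7 mm down at 5 N, and the bolt hasn't moved. Now the stroke, with the bar held down.

```bash
python3 -m handwheel '[{"dp":[0.05,0,0],"yaw":0,"grip":110},{"dp":[0.06,0,0],"yaw":0,"grip":110},{"dp":[0.06,0,0],"yaw":0,"grip":110},{"dp":[0.06,0,0],"yaw":0,"grip":110},{"dp":[0.06,0,0],"yaw":0,"grip":110},{"dp":[0.06,0,0],"yaw":0,"grip":110},{"dp":[0,0,0],"yaw":0,"grip":110}]';python3 look.py w4 | grep -E '^\[|tab|bar'
```

```text
t: 7.62
ee_pos: [0.5567, 0.0901, 0.095]
ee_rot: [2.652, 1.684, -0.0]
contact_force: [-0.8, -3.3, 4.1]
width: 0.0533
grip_force: 2.5
[0.55667984 0.09011603 0.09503892] 0.053289106024744966 toolx deg 64.83675807424731 tilt [-2.23513415e-04  9.15736027e-05 -9.99999971e-01]
bar [313 233  63  15 482] [0.5924 0.0898 0.1015] [592.7  89.7] [ 4.6 29.8] 72.6
bar [201 245  28  39 259] [0.5325 0.1075 0.1021] [532.1 104.7] [ 8.9 20.7] 9.2
bar [329 260   4  24  70] [0.5802 0.0762 0.1017] [580.5  76.9] [13.4  0.4] 65.6
tab [ 316  244   65   57 1307] [0.5906 0.0863 0.1152] [591.9  82.9] [25.  28.5] 89.8
tab [194 256  31  42 414] [0.5319 0.1085 0.1161] [532.  104.5] [ 9.9 21.5] 9.6
```

```bash
python3 -m handwheel '[{"dp":[0.06,0,0],"yaw":0,"grip":110},{"dp":[0.06,0,0],"yaw":0,"grip":110},{"dp":[0.06,0,0],"yaw":0,"grip":110},{"dp":[0.04,0,0],"yaw":0,"grip":110},{"dp":[0.03,0,0],"yaw":0,"grip":110},{"dp":[0,0,0],"yaw":0,"grip":110}]';python3 -m handwheel '[{"dp":[0.03,0,0],"yaw":0,"grip":110},{"dp":[0,0,0],"yaw":0,"grip":110},{"dp":[0,0,0],"yaw":0,"grip":110}]';python3 look.py w5 | grep -E '^\[|tab|bar'
```

```text
t: 8.43
ee_pos: [0.5626, 0.1029, 0.0951]
ee_rot: [2.652, 1.683, -0.003]
contact_force: [-5.9, -7.6, 8.3]
width: 0.0534
grip_force: 6.4
t: 8.8
ee_pos: [0.5627, 0.1032, 0.095]
ee_rot: [2.652, 1.682, -0.007]
contact_force: [-12.4, -17.7, 13.1]
width: 0.0538
grip_force: 12.5
[0.56271642 0.10315777 0.09502812] 0.05379635298125517 toolx deg 64.7504767811277 tilt [-0.00440538 -0.00153291 -0.99998912]
bar [313 234  63  14 488] [0.5983 0.1025 0.1016] [598.6 102.3] [ 4.9 29.9] 72.6
bar [201 245  28  39 265] [0.5386 0.1206 0.102 ] [538.2 117.7] [ 9.5 20.9] 9.1
bar [329 261   4  23  65] [0.5862 0.089  0.1022] [586.4  89.6] [12.3  0.4] 64.2
tab [ 316  244   65   57 1274] [0.5965 0.0992 0.1152] [597.9  96.5] [28.4 24.3] 0.8
tab [193 256  32  43 428] [0.538  0.1215 0.1164] [538.2 118. ] [ 9.4 21. ] 10.1
```

The push has stalled with the bolt about 29.5 mm along and roughly 21 N on the tab, so it's at the stop. I'll ease off, lift straight up and check.

```bash
python3 -m handwheel '[{"dp":[-0.04,0,0],"yaw":0,"grip":110},{"dp":[0,0,-0.1],"yaw":0,"grip":110},{"dp":[-0.02,0,-0.2],"yaw":0,"grip":110},{"dp":[0,0,-0.4],"yaw":0,"grip":110},{"dp":[0,0,-0.5],"yaw":0,"grip":110},{"dp":[0,0,-0.5],"yaw":0,"grip":110},{"dp":[-0.3,0,-0.5],"yaw":0,"grip":110},{"dp":[0,0,0],"yaw":0,"grip":110},{"dp":[0,0,0],"yaw":0,"grip":110},{"dp":[0,0,0],"yaw":0,"grip":110}]';python3 look.py w6 | grep -E '^\[|tab|bar'
```

```text
t: 10.1
ee_pos: [0.5543, 0.086, 0.2259]
ee_rot: [-2.651, -1.684, 0.003]
contact_force: [-0.5, -0.0, -0.1]
width: 0.0531
grip_force: 0.0
[0.55425233 0.08600346 0.22589291] 0.053101319946255485 toolx deg 64.85275542315402 tilt [-8.51674101e-04 -1.65461491e-03 -9.99998268e-01]
bar [ 223  139   35  113 3425] [0.5265 0.1021 0.1013] [525.3  99.9] [99.6 26.2] 65.2
bar [301 158  37   7  84] [0.5981 0.1024 0.102 ] [598.6 102. ] [ 2.9 29.7] 70.3
tab [302 161  38   9 304] [0.5977 0.1002 0.1147] [598.   99.8] [ 6.4 29.7] 66.9
```

View pics/w6.png

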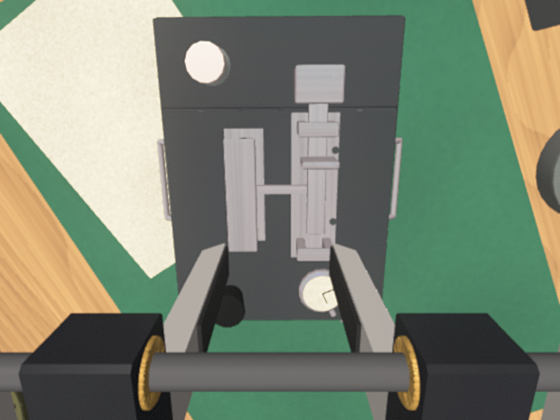

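The bolt now enters the keeper at (320,85). The tab is at (320,162), 29.3 mm on from its start. The bar is back at its original height (z 0.1013), and the jar, loupe and watch look undisturbed.

```bash
python3 -c "from plant import close_job;print(close_job())"
```

```text
the job is handed in; nothing more can be done
None
```

I handed the job in at about 10 s: the bolt was pushed home (about 29.3 mm measured of 30), the catch sprang back up to its starting height, and nothing on the lid looked disturbed; no verdict came back.

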